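Restock the tape rack in the school book store

ROBOT

A 7-joint arm with a two-finger parallel gripper is mounted at the origin on the work surface. World frame = base frame: x ahead of the robot, y to its left, z up, the work surface at z = 0. Lengths are in m, angles in rad, forces in N, time in s.
With the tool pointing down it reaches from about 0.425 to 0.875 m from the base axis. Payload 4.7 kg.
Tool frame: the origin (TCP) lies on the centre line of the jaws, within the pads' length; the fingertips stand 25 mm ahead of it and the grasp point (between the pads) lies 6 mm ahead of it (r.tip_extent is the distance from the TCP to the fingertips, in m); z points along the fingers, y is the line along which they close (so a half turn about z gives the same grasp; the last joint's range is limited). The gripper opens to 87 mm and grips with 3 to 60 N. Pads are 19 mm wide; open, the fingers measure 117 mm over their backs; the gripper's body (75 mm by 190 mm) begins 51 mm behind the grasp point.
Start: joints at [-1.262, 0.321, -0.07, 1.45, 0.023, 1.371, -0.057], TCP at [0.189, 0.622, 0.248] pointing down, gripper open.
Joint ranges: [-2.86, 2.86], [-0.3, 2.09], [-1.38, 1.24], [0.06, 2.45], [-1.56, 4.7], [0.09, 2.05], [-2.69, 2.69]. Speed limits (rad/s): [2.57, 2.57, 3.14, 3.14, 3.14, 3.14, 3.14].

INTERFACE

Orientations are given as a 3x3 rotation matrix whose columns are the frame's x, y, z axes.
In Python, from plant import sensors, cams, job, r gives the robot as it stands. The module is installed in compiled form; this text tells all that it offers.
- The arm moves only by the tool carry_out, never from a script. Its argument "motion" is a list of rows, each a list of 3 entries, a list of its own where there are three numbers: the shift along the world's x, y, z in m, then the turn about the world's z in degrees, then the closure, from 0 (fully open) to 1 (shut). A call has 1 to 12 rows; each row is the pose to reach, as a shift and turn from the pose commanded when the call began; what a row does not reach only later rows make up. A row lasts 1/10 s, in which the tool goes at most 50 mm and 8.59 degrees, less where a joint would pass 70% of its speed; a pose out of reach is approached as far as the arm can. A call with a gripper value outside its range is refused whole. The fingers move at their own pace and stop on an object; "newtons" is the grip in N (left out, the last holds). Time passes only in rows, so rows that repeat a pose let the fingers close. It gives the time, the measured TCP pose, the force, the opening and the grip force at its end, in the units of the state.
- sensors.get_state(): the state, without advancing time (a new reading comes with each control period).
- cams.snapshot(name): name is "side" or "top"; returns (picture, depth): 384x512x3 uint8, red, green, blue; 384x512 float32, m along the optical axis (not along the pixel's ray), 0 where there is no reading.
- cams.get_calibration(name): a dict with "fx", "fy", "cx", "cy" (pixels), "D" ([k1, k2, p1, p2, k3] as OpenCV has them; the pictures are not rectified), "R" (3x3) and "t" (3): a world point X has camera coordinates R X + t. Camera axes: x right, y down, z forward; pixel columns grow to the right and rows downward; lengths in m; the calibration is good to about 2 mm. A picture is of the moment at which its call begins. get_calibration takes no time and is no camera call.
- job.finish_job(): hands the job in; it is judged then, once.
The state is a dict: "t": time; "joint_positions": joint angles; "qd": joint speeds; "joint_torque": joint torques, N m; "eef_pos": TCP position; "tool_rot": TCP orientation; "contact_force": force on the tool from outside, world axes, zero at the start; "torque": the same for the moment, N m; "opening": finger opening in m; "grip_force": force on a finger pad.
Only numpy, scipy, OpenCV 4.12 (cv2) and the standard library are available. Lean on these libraries where they do the work, as an engineer would, in place of code of your own. Each camera call takes 0.05 s, during which the arm holds its last target. There are 200 camera calls.

TASK

Turn the orange handle of the tape rack to its open stop so that the keeper bar swings clear, then hang every roll of coloured tape that lies on the table on the slanted hook of its own colour, and finally turn the handle back to its closed stop so that the bar lies across the hook tips again. Leave the bare cardboard core and the other things on the table where they are.

Things in the scene. Friction and masses are not known exactly. Their poses are not given: they have to be found in the camera images.
- keeper (a joint): Quarter-turn keeper of the tape rack, turning about an upright pivot: 0 = closed (steel bar lies across just above the four hook tips and blocks them, the orange handle sticks out sideways, away from the hooks), 1.571 = open (bar points away from the robot over the rack's back, handle points towards the robot). Seen from above it opens clockwise. Stiff (about 0.12 N m), with a stop at each end; it stays where it is left.
- keeper_grip (a point): Middle of the grip part of the orange handle, 80 from the pivot axis. The handle is a flat level bar 100 long (10 to 110 from the pivot), 14 wide, 24 high, this point half-way up it; it can be pinched across its 14 width from above. Its y axis points along the handle towards the pivot. The bar on the far side of the pivot is 435 long, 12 wide, 16 high, at the same height.
- keeper_hinge (a point): Point on the pivot axis of the keeper, at the handle's mid-height (a 32 diameter, 24 high boss on a 20 diameter post). The nearest hook is 80 from it along the bar. The rack's dark rail carrying the hooks is 420 long and stands on two legs, its top 150 above the table.
- roll_red_c (a point): Centre (in the middle of the hole, half-way up) of the roll of red tape: a stiff ring 104 outside diameter, 76 hole, 14 wall, 36 high, 0.12 to 0.24 kg; it starts lying flat on the table. Its z axis is the ring's axis; the two faces are alike. It may be absent.
- roll_yellow_c (a point): Centre (in the middle of the hole, half-way up) of the roll of yellow tape: a stiff ring 104 outside diameter, 76 hole, 14 wall, 36 high, 0.12 to 0.24 kg; it starts lying flat on the table. Its z axis is the ring's axis; the two faces are alike. It may be absent.
- roll_blue_c (a point): Centre (in the middle of the hole, half-way up) of the roll of blue tape: a stiff ring 104 outside diameter, 76 hole, 14 wall, 36 high, 0.12 to 0.24 kg; it starts lying flat on the table. Its z axis is the ring's axis; the two faces are alike. It may be absent.
- roll_green_c (a point): Centre (in the middle of the hole, half-way up) of the roll of green tape: a stiff ring 104 outside diameter, 76 hole, 14 wall, 36 high, 0.12 to 0.24 kg; it starts lying flat on the table. Its z axis is the ring's axis; the two faces are alike. It may be absent.
- hook_red_tip (a point): Tip (end of the straight rod's centre line) of the red hook: a straight rod 16 in diameter and 130 long with a 22 diameter ball end, slanting 58 degrees above level out of the rack's rail towards the robot's side; a red plate marks its root. x axis: along the rod, outwards and up; z axis: square to the rod, upward side; y axis: level. The root is 130 back along -x, 130 above the table. The four hooks stand 110 apart in one row, their order varies.
- hook_yellow_tip (a point): Tip (end of the straight rod's centre line) of the yellow hook: a straight rod 16 in diameter and 130 long with a 22 diameter ball end, slanting 58 degrees above level out of the rack's rail towards the robot's side; a yellow plate marks its root. x axis: along the rod, outwards and up; z axis: square to the rod, upward side; y axis: level. The root is 130 back along -x, 130 above the table. The four hooks stand 110 apart in one row, their order varies.
- hook_blue_tip (a point): Tip (end of the straight rod's centre line) of the blue hook: a straight rod 16 in diameter and 130 long with a 22 diameter ball end, slanting 58 degrees above level out of the rack's rail towards the robot's side; a blue plate marks its root. x axis: along the rod, outwards and up; z axis: square to the rod, upward side; y axis: level. The root is 130 back along -x, 130 above the table. The four hooks stand 110 apart in one row, their order varies.
- hook_green_tip (a point): Tip (end of the straight rod's centre line) of the green hook: a straight rod 16 in diameter and 130 long with a 22 diameter ball end, slanting 58 degrees above level out of the rack's rail towards the robot's side; a green plate marks its root. x axis: along the rod, outwards and up; z axis: square to the rod, upward side; y axis: level. The root is 130 back along -x, 130 above the table. The four hooks stand 110 apart in one row, their order varies.
- spent_core: Bystander: empty cardboard tape core (bare brown ring, 84 outside, 36 high), not to be hung; origin at the centre of its underside.
- glue: Bystander: white glue bottle with orange cap, 52 diameter, 130 tall; origin at the centre of its underside.
- pencil_cup: Bystander: green pencil cup, 72 diameter, 155 tall with the pencils; origin at the centre of its underside.
- chalk_box: Bystander: cardboard chalk box 70 x 110 x 50; origin at the centre of its underside.
- stapler: Bystander: blue and black stapler 130 x 34 x 50; origin at the centre of its underside.
- duster: Bystander: wooden blackboard duster with grey felt 120 x 48 x 31; origin at the centre of its underside.
Not all that is in view belongs to the job. Leave any purple look-alike of the part that bears roll_red_c alone. What is shaped like the part that bears roll_yellow_c but black or purple is not meant.

How it is judged:
On the way, in this order (a step that is already met when the one before it is completed fails the run):
1. the keeper is turned to its open stop (joint above 1.40) (value of joint keeper above 1.4 rad), for 0.2 s.
2. every roll present hangs on the hook of its colour (x of roll_red_c in the frame of hook_red_tip between -0.135 and -0.005 m and y of roll_red_c in the frame of hook_red_tip between -0.025 and 0.025 m and z of roll_red_c in the frame of hook_red_tip between -0.055 and 0.004 m and linear speed of each of roll_red, roll_yellow, roll_blue, roll_green below 0.05 m/s and x of roll_yellow_c in the frame of hook_yellow_tip between -0.135 and -0.005 m and y of roll_yellow_c in the frame of hook_yellow_tip between -0.025 and 0.025 m and z of roll_yellow_c in the frame of hook_yellow_tip between -0.055 and 0.004 m and x of roll_blue_c in the frame of hook_blue_tip between -0.135 and -0.005 m and y of roll_blue_c in the frame of hook_blue_tip between -0.025 and 0.025 m and z of roll_blue_c in the frame of hook_blue_tip between -0.055 and 0.004 m and x of roll_green_c in the frame of hook_green_tip between -0.135 and -0.005 m and y of roll_green_c in the frame of hook_green_tip between -0.025 and 0.025 m and z of roll_green_c in the frame of hook_green_tip between -0.055 and 0.004 m), for 0.3 s.
3. the keeper is turned back to its closed stop (joint below 0.15) (value of joint keeper below 0.15 rad), for 0.2 s.
At the end, for the whole second after the job is handed in: Each roll present hangs at rest (under 0.05 m/s) on the hook of its colour: centre 5 to 135 mm back along the rod from the tip, within 25 mm sideways, 55 mm below to 4 mm above the rod's centre line, square to it. The keeper is closed (below 0.15 rad) (all of step 2 and value of joint keeper below 0.15 rad); the robot touches nothing.
It fails at once if a bystander (core, glue, pencil cup, chalk, stapler, duster) is moved more than 50 mm (distance of any of spent_core, glue, pencil_cup, chalk_box, stapler, duster from where it was at the start of the episode above 0.05 m).
Of roll_red, roll_yellow, roll_blue, roll_green only 2 to 3 are there at a start; the rules pass over those that are not, and their reading is None.
At some moment in a run one of roll_red, roll_yellow, roll_blue, roll_green may be knocked a few centimetres aside while the robot is not near it.
Once in a run the grip may slacken for a moment while it holds something.
It also fails if it takes over 210 s, if anything falls off the work surface, if the arm or the gripper's body presses on something with over 40 N, if the wrist force passes 120 N, or if a joint passes its speed limit or range.

## Working session

There is one attempt and no reset: what is moved stays moved. The work goes in short steps, Python scripts to look and compute and a tool call to move; the robot and the scene stay as the last step left them, time stands still between calls to the robot, and variables do not carry over. Pictures are saved under pics/ and viewed, at most 14 in all, crops included, and the job is handed in when it is done.

Besides the shell and the picture viewer there is one more tool, called as name([rows], argument=value, ...), one row to a line, values as JSON. carry_out: Moves the arm, as the interface text tells. Its arguments: {"type":"object","properties":{"motion":{"type":"array","items":{"type":"array"}},"newtons":{"type":"number"}},"required":["motion"]}

```bash
mkdir -p pics; cat > h.py <<'E'
import numpy as np, cv2
from plant import sensors, cams, job, r
def snap(n,save=None):
    p,d=cams.snapshot(n)
    if save: cv2.imwrite('pics/'+save,p[:,:,::-1])
    return p,d
def world(n,uv,z=None,depth=None):
    c=cams.get_calibration(n);K=np.array([[c['fx'],0,c['cx']],[0,c['fy'],c['cy']],[0,0,1]])
    q=cv2.undistortPoints(np.array(uv,float).reshape(-1,1,2),K,np.array(c['D'])).reshape(-1,2)
    ray=np.c_[q,np.ones(len(q))];R=np.array(c['R']);t=np.array(c['t'])
    if z is not None:
        o=-R.T@t;d=ray@R;s=(z-o[2])/d[:,2];return o+d*s[:,None]
    return (ray*np.array(depth).reshape(-1,1)-t)@R
def cloud(n,d):
    v,u=np.mgrid[:384,:512];return world(n,np.c_[u.ravel(),v.ravel()],depth=d.ravel()).reshape(384,512,3)
E
python3 - <<'E'
from h import *
s=sensors.get_state();print(s['t'],s['eef_pos'],s['tool_rot'],s['opening'],r.tip_extent)
for n in('top','side'):
    p,d=snap(n);b=cv2.resize(p,(800,600));cv2.imwrite(f'pics/{n}0.png',b[:,:,::-1]);np.savez(f'{n}0.npz',p=p,d=d)
    c=cams.get_calibration(n);print(n,-np.array(c['R']).T@c['t'])
E
```

```text
0.0 [0.18875362 0.62145874 0.24645829] [[-9.56862710e-01  2.90540028e-01 -4.96723161e-04]
 [ 2.90540445e-01  9.56860881e-01 -1.87203951e-03]
 [-6.86074512e-05 -1.93560297e-03 -9.99998124e-01]] 0.08711067764297509 0.025
top [0.35776917 0.00717054 1.35240581]
side [ 0.33453218 -0.99995527  0.73821322]
```

View pics/top0.png

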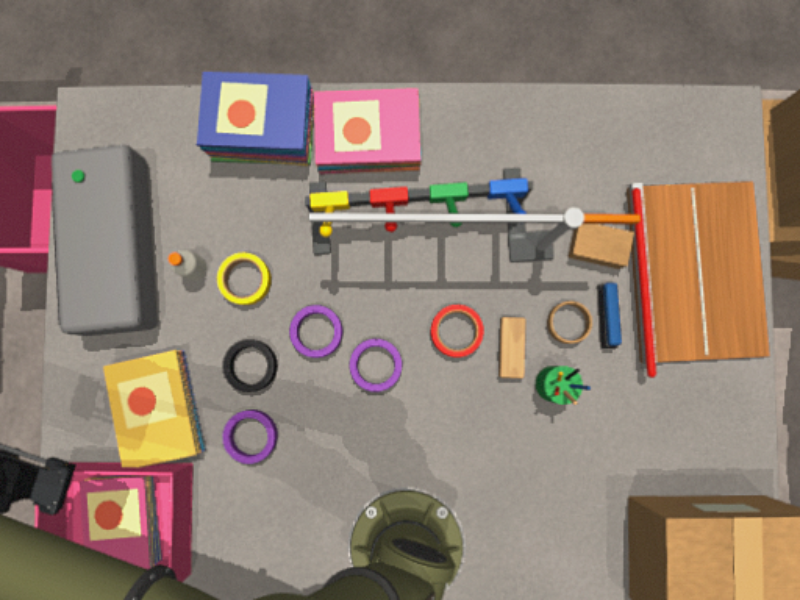

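View pics/side0.png

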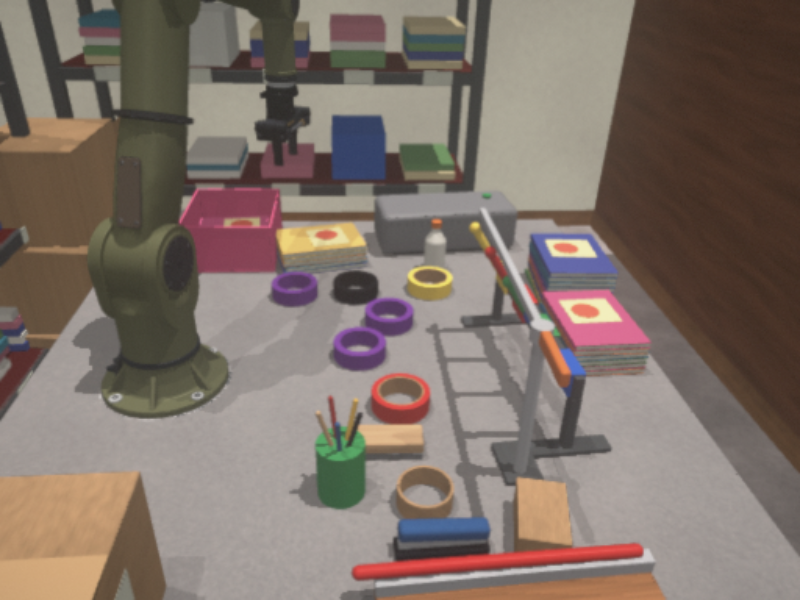

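The top view shows two coloured rolls: yellow at (243,278) and red at (457,330) in 800-px coordinates. The hooks run yellow, red, green, blue from left to right, the pivot is at (573,217), and the handle points right. Next I'll measure these.

```bash
cat >> h.py <<'E'
def ringc(p,d,col,n='top'):
    h=cv2.cvtColor(p,cv2.COLOR_RGB2HSV);P=cloud(n,d)
    hu={'red':[(0,6),(174,180)],'yellow':[(24,34)]}[col]
    m=sum(((h[...,0]>=a)&(h[...,0]<=b)) for a,b in hu).astype(bool)&(h[...,1]>130)&(h[...,2]>60)&(d>0)
    m&=(P[...,2]>.028)&(P[...,2]<.045)&(P[...,0]>.2)&(P[...,0]<.75)&(P[...,1]>-.3)&(P[...,1]<.42)
    q=P[m]
    if len(q)<20: return None
    (a,b),rad=cv2.minEnclosingCircle(q[:,:2].astype(np.float32));return np.round([a,b,rad,np.median(q[:,2]),len(q)],4)
E
python3 - <<'E'
from h import *
z=np.load('top0.npz');p,d=z['p'],z['d'];P=cloud('top',d)
for c in('red','yellow'):print(c,ringc(p,d,c))
s=512/800
for n,(u,v) in dict(pivot=(573,217),grip=(625,218),handleend=(638,218),barend=(312,217),mid=(440,217),ytip=(326,231),rtip=(391,227),gtip=(455,223),yplate=(328,200),rplate=(388,196),gplate=(449,191),bplate=(508,187)).items():
    u*=s;v*=s;w=P[int(v)-1:int(v)+3,int(u)-1:int(u)+3].reshape(-1,3);print(n,np.round(P[int(v),int(u)],3),'maxz',w[np.argmax(w[:,2])].round(3), 'ray260',world('top',[(u,v)],z=.27).round(3), 'ray240',world('top',[(u,v)],z=.245).round(3))
b=cv2.resize(p[95:185,190:420],None,fx=3.4,fy=3.4,interpolation=cv2.INTER_CUBIC);cv2.imwrite('pics/c.png',b[:,:,::-1])
E
```

```text
red [ 4.275e-01 -1.008e-01  5.210e-02  3.540e-02  3.230e+02]
yellow [5.308e-01 3.266e-01 5.210e-02 3.520e-02 3.390e+02]
pivot [ 0.602 -0.27   0.275] maxz [ 0.603 -0.274  0.28 ] ray260 [[ 0.601 -0.273  0.27 ]] ray240 [[ 0.606 -0.28   0.245]]
grip [ 0.598 -0.356  0.28 ] maxz [ 0.598 -0.356  0.28 ] ray260 [[ 0.599 -0.359  0.27 ]] ray240 [[ 0.605 -0.367  0.245]]
handleend [ 0.599 -0.377  0.277] maxz [ 0.599 -0.379  0.279] ray260 [[ 0.599 -0.381  0.27 ]] ray240 [[ 0.605 -0.39   0.245]]
barend [0.602 0.158 0.271] maxz [0.596 0.159 0.275] ray260 [[0.6   0.156 0.27 ]] ray240 [[0.606 0.159 0.245]]
mid [ 0.602 -0.053  0.271] maxz [ 0.602 -0.055  0.274] ray260 [[ 0.6   -0.055  0.27 ]] ray240 [[ 0.606 -0.056  0.245]]
ytip [0.583 0.136 0.252] maxz [0.585 0.136 0.254] ray260 [[0.577 0.132 0.27 ]] ray240 [[0.582 0.135 0.245]]
rtip [0.588 0.027 0.251] maxz [0.591 0.029 0.251] ray260 [[0.583 0.026 0.27 ]] ray240 [[0.589 0.026 0.245]]
gtip [ 0.596 -0.08   0.252] maxz [ 0.596 -0.077  0.265] ray260 [[ 0.59  -0.079  0.27 ]] ray240 [[ 0.595 -0.081  0.245]]
yplate [0.659 0.146 0.15 ] maxz [0.651 0.145 0.158] ray260 [[0.629 0.13  0.27 ]] ray240 [[0.635 0.133 0.245]]
rplate [0.666 0.034 0.154] maxz [0.668 0.029 0.157] ray260 [[0.635 0.031 0.27 ]] ray240 [[0.642 0.031 0.245]]
gplate [ 0.676 -0.077  0.151] maxz [ 0.674 -0.082  0.157] ray260 [[ 0.644 -0.07   0.27 ]] ray240 [[ 0.65  -0.071  0.245]]
bplate [ 0.685 -0.186  0.15 ] maxz [ 0.678 -0.185  0.156] ray260 [[ 0.651 -0.167  0.27 ]] ray240 [[ 0.657 -0.171  0.245]]
```

View pics/c.png

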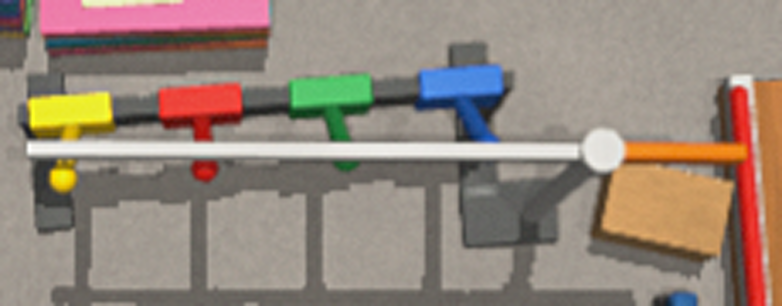

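carry_out([
  [[0.0,0.0,0.15],0,0],
  [[0.31,-0.52,0.15],-73,0],
  [[0.31,-0.52,0.15],-73,0],
  [[0.31,-0.52,0.15],-73,0],
  [[0.31,-0.52,0.15],-73,0],
  [[0.31,-0.52,0.15],-73,0],
  [[0.31,-0.52,0.15],-73,0],
  [[0.31,-0.52,0.15],-73,0],
  [[0.31,-0.52,0.15],-73,0],
  [[0.31,-0.52,0.15],-73,0],
  [[0.31,-0.52,0.15],-73,0],
  [[0.31,-0.52,0.15],-73,0],
], newtons=20)

```text
t: 1.3
eef_pos: [0.4672, 0.1538, 0.3874]
tool_rot: [[-0.002, 1.0, 0.0], [1.0, 0.002, 0.0], [0.0, 0.0, -1.0]]
contact_force: [1.0, 1.8, 0.7]
opening: 0.0871
grip_force: 0.0
```

carry_out([
  [[0.12,-0.48,-0.04],0,0],
  [[0.12,-0.48,-0.04],0,0],
  [[0.12,-0.48,-0.04],0,0],
  [[0.12,-0.48,-0.04],0,0],
  [[0.12,-0.48,-0.04],0,0],
  [[0.12,-0.48,-0.04],0,0],
  [[0.12,-0.48,-0.04],0,0],
  [[0.12,-0.48,-0.04],0,0],
  [[0.12,-0.48,-0.04],0,0],
  [[0.12,-0.48,-0.04],0,0],
  [[0.12,-0.48,-0.04],0,0],
  [[0.12,-0.48,-0.04],0,0],
])

```text
t: 2.5
eef_pos: [0.5859, -0.3255, 0.3458]
tool_rot: [[0.001, 1.0, -0.003], [1.0, -0.001, 0.0], [0.0, -0.003, -1.0]]
contact_force: [1.1, -0.0, 0.3]
opening: 0.0871
grip_force: 0.0
```

carry_out([
  [[0,0,0],0,0],
  [[0,0,0],0,0],
  [[0,0,0],0,0],
])

```text
t: 2.8
eef_pos: [0.5874, -0.3223, 0.348]
tool_rot: [[-0.005, 1.0, 0.002], [1.0, 0.005, 0.001], [0.001, 0.002, -1.0]]
contact_force: [-0.3, 0.1, 0.9]
opening: 0.0869
grip_force: 0.0
```

carry_out([
  [[0.012,-0.03,-0.035],0,0],
  [[0.012,-0.03,-0.055],0,0],
  [[0.012,-0.03,-0.075],0,0],
  [[0.012,-0.03,-0.075],0,0.5],
  [[0.012,-0.03,-0.075],0,1],
  [[0.012,-0.03,-0.075],0,1],
  [[0.012,-0.03,-0.075],0,1],
  [[0.012,-0.03,-0.075],0,1],
  [[0.012,-0.03,-0.075],0,1],
])

```text
t: 3.7
eef_pos: [0.5989, -0.3542, 0.2728]
tool_rot: [[-0.002, 1.0, 0.001], [1.0, 0.002, -0.0], [-0.0, 0.001, -1.0]]
contact_force: [-0.7, 0.1, 0.6]
opening: 0.0468
grip_force: 0.0
```

carry_out([
  [[0,0,0],0,1],
  [[0,0,0],0,1],
  [[0,0,0],0,1],
  [[0,0,0],0,1],
  [[0,0,0],0,1],
  [[0,0,0],0,1],
])

```text
t: 4.3
eef_pos: [0.5992, -0.3542, 0.2722]
tool_rot: [[-0.002, 1.0, 0.001], [1.0, 0.002, -0.0], [-0.0, 0.001, -1.0]]
contact_force: [1.6, -0.7, -0.8]
opening: 0.0139
grip_force: 20.0
```

carry_out([
  [[-0.011,0.001,0],-8,1],
  [[-0.022,0.003,0],-16,1],
  [[-0.033,0.007,0],-24,1],
  [[-0.043,0.012,0],-32,1],
  [[-0.052,0.019,0],-40,1],
  [[-0.06,0.027,0],-48,1],
  [[-0.067,0.036,0],-56,1],
  [[-0.073,0.045,0],-64,1],
  [[-0.077,0.056,0],-72,1],
  [[-0.08,0.067,0],-80,1],
  [[-0.081,0.078,0],-88,1],
  [[-0.081,0.081,0],-90,1],
])

```text
t: 5.5
eef_pos: [0.5181, -0.2773, 0.2723]
tool_rot: [[1.0, -0.002, 0.003], [-0.002, -1.0, -0.01], [0.003, 0.01, -1.0]]
contact_force: [7.4, -16.9, -12.1]
opening: 0.0145
grip_force: 21.0
```

carry_out([
  [[0,0,0],0,1],
  [[0,0,0],0,1],
  [[0,0,0],0,1],
  [[0,0,0],0,0.3],
  [[0,0,0],0,0.3],
  [[0,0,0],0,0.3],
  [[0,0,0],0,0.3],
  [[0,0,0],0,0.3],
  [[0,0,0.05],0,0.2],
  [[0,0,0.1],0,0.2],
  [[-0.02,0.05,0.1],0,0.2],
  [[-0.04,0.1,0.1],0,0.2],
])

```text
t: 6.7
eef_pos: [0.4834, -0.1923, 0.3742]
tool_rot: [[1.0, -0.009, -0.001], [-0.009, -1.0, -0.005], [-0.001, 0.005, -1.0]]
contact_force: [-0.9, 2.1, 1.4]
opening: 0.0689
grip_force: 0.0
```

```bash
python3 - <<'E'
from h import *
p,d=snap('top');P=cloud('top',d)
for c in('red','yellow'):print(c,ringc(p,d,c))
print(sensors.get_state()['eef_pos'])
b=cv2.resize(p,(800,600));cv2.imwrite('pics/top1.png',b[:,:,::-1])
h=cv2.cvtColor(p,cv2.COLOR_RGB2HSV)
for n,(a,c) in dict(y=(24,34),r=(0,6),g=(50,75),b=(100,120)).items():
    m=(h[...,0]>=a)&(h[...,0]<=c)&(h[...,1]>120)&(P[...,2]>.225)&(P[...,2]<.256)&(P[...,0]>.5)&(P[...,0]<.7)&(abs(P[...,1])<.25)
    print(n,m.sum(),P[m].mean(0).round(3) if m.any() else '')
E
```

```text
red [ 4.275e-01 -1.001e-01  5.170e-02  3.550e-02  3.220e+02]
yellow [5.307e-01 3.265e-01 5.240e-02 3.530e-02 3.460e+02]
[ 0.48311248 -0.17958327  0.37466219]
y 51 [0.587 0.137 0.245]
r 57 [0.594 0.028 0.246]
g 52 [ 0.602 -0.081  0.246]
b 58 [ 0.61  -0.191  0.245]
```

View pics/top1.png

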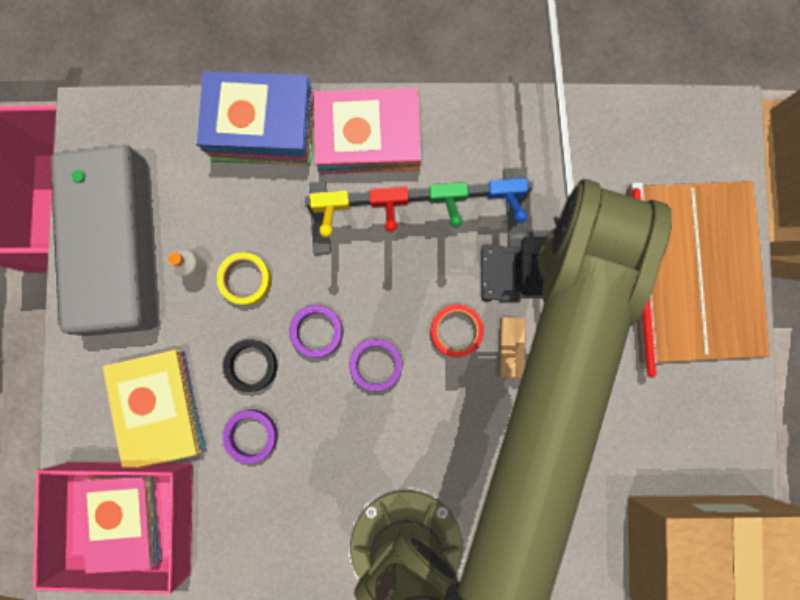

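Keeper is open (the bar points away from the robot) and red sits at (457,330), close to the duster. I'll grasp red on its far side.

carry_out([
  [[-0.01,0.08,0],90,0.54],
  [[-0.01,0.08,0],90,0.54],
  [[-0.01,0.08,0],90,0.54],
  [[-0.01,0.08,-0.05],90,0.54],
  [[-0.01,0.08,-0.1],90,0.54],
  [[-0.01,0.08,-0.15],90,0.54],
  [[-0.01,0.08,-0.2],90,0.54],
  [[-0.01,0.08,-0.25],90,0.54],
  [[-0.01,0.08,-0.25],90,0.54],
  [[-0.01,0.08,-0.25],90,0.54],
  [[-0.01,0.08,-0.25],90,0.54],
  [[-0.01,0.08,-0.25],90,0.54],
])

```text
t: 7.95
eef_pos: [0.4737, -0.1092, 0.1229]
tool_rot: [[-0.001, 1.0, -0.001], [1.0, 0.001, -0.001], [-0.001, -0.001, -1.0]]
contact_force: [0.3, 0.5, -0.2]
opening: 0.0398
grip_force: 0.0
```

carry_out([
  [[0,0,0],0,0.54],
  [[0,0,0],0,0.54],
])

```text
t: 8.15
eef_pos: [0.4741, -0.109, 0.1233]
tool_rot: [[0.001, 1.0, 0.0], [1.0, -0.001, -0.0], [-0.0, 0.0, -1.0]]
contact_force: [0.5, 0.2, -0.2]
opening: 0.0399
grip_force: 0.0
```

```bash
python3 - <<'E'
from h import *
s=sensors.get_state();print(s['eef_pos'],s['tool_rot'][:,1],s['opening'])
p,d=snap('side','s1.png');P=cloud('side',d)
for c in('red','yellow'):print(c,ringc(p,d,c,'side'))
p,d=snap('top');print(ringc(p,d,'red'),ringc(p,d,'yellow'))
E
```

```text
[ 0.47409914 -0.1090225   0.12330215] [ 9.99999534e-01 -9.62093412e-04  7.60309356e-05] 0.039895837680897356
red [ 4.254e-01 -9.980e-02  5.450e-02  3.460e-02  2.750e+02]
yellow None
[ 4.336e-01 -7.140e-02  4.120e-02  3.520e-02  9.800e+01] [5.314e-01 3.266e-01 5.220e-02 3.530e-02 3.390e+02]
```

carry_out([
  [[-0.002,0.009,-0.03],0,0.54],
  [[-0.002,0.009,-0.06],0,0.54],
  [[-0.002,0.009,-0.09],0,0.54],
  [[-0.002,0.009,-0.09],0,0.54],
  [[-0.002,0.009,-0.09],0,1],
  [[-0.002,0.009,-0.09],0,1],
  [[-0.002,0.009,-0.09],0,1],
  [[-0.002,0.009,-0.09],0,1],
  [[-0.002,0.009,-0.09],0,1],
  [[-0.002,0.009,-0.09],0,1],
  [[-0.002,0.009,-0.09],0,1],
], newtons=45)

```text
t: 9.35
eef_pos: [0.4727, -0.0999, 0.0341]
tool_rot: [[-0.001, 1.0, 0.001], [1.0, 0.001, 0.0], [0.0, 0.001, -1.0]]
contact_force: [-1.2, 1.0, 5.3]
opening: 0.0149
grip_force: 4.6
```

carry_out([
  [[0,0,0],0,1],
  [[0,0,0.02],0,1],
  [[0,0,0.05],0,1],
  [[0,0,0.09],0,1],
  [[0,0,0.13],0,1],
  [[0,0,0.17],0,1],
  [[0,0,0.21],0,1],
  [[0,0,0.25],0,1],
  [[0,0,0.29],0,1],
  [[0,0,0.32],0,1],
  [[0,0,0.32],0,1],
  [[0,0,0.32],0,1],
])

```text
t: 10.55
eef_pos: [0.4718, -0.1003, 0.3527]
tool_rot: [[-0.001, 1.0, -0.0], [1.0, 0.001, 0.0], [0.0, -0.0, -1.0]]
contact_force: [-0.2, 0.7, -3.6]
opening: 0.014
grip_force: 45.4
```

```bash
python3 - <<'E'
from h import *
s=sensors.get_state();print(s['eef_pos'],s['opening'],s['grip_force'],s['contact_force'])
p,d=snap('side');b=p[40:300,200:440];cv2.imwrite('pics/s2.png',cv2.resize(b,None,fx=2.2,fy=2.2)[:,:,::-1])
E
```

```text
[ 0.47178961 -0.10033874  0.35267966] 0.014020018523583989 45.403227478295776 [-0.20940137  0.65264236 -3.5702161 ]
```

View pics/s2.png

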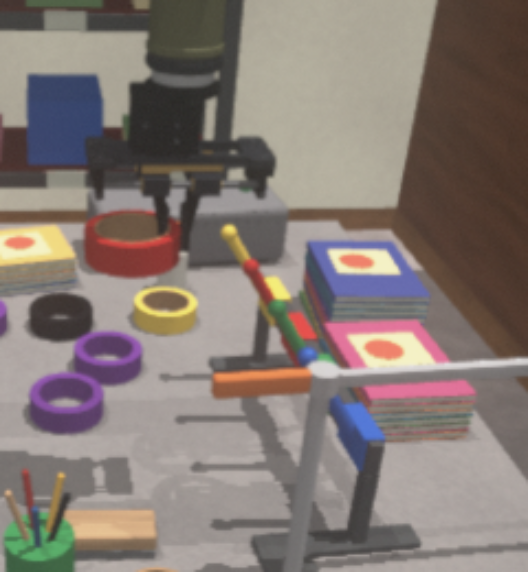

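carry_out([
  [[0,0,0],-8,1],
  [[0,0,0],-16,1],
  [[0,0,0],-24,1],
  [[0,0,0],-32,1],
  [[0.02,0.01,0],-40,1],
  [[0.04,0.02,0],-48,1],
  [[0.06,0.03,0],-56,1],
  [[0.08,0.05,0],-64,1],
  [[0.1,0.065,0],-72,1],
  [[0.12,0.08,0],-80,1],
  [[0.13,0.083,0],-88,1],
  [[0.13,0.083,0],-90,1],
], newtons=60)

```text
t: 11.8
eef_pos: [0.6022, -0.0157, 0.3499]
tool_rot: [[1.0, -0.002, -0.005], [-0.002, -1.0, -0.003], [-0.005, 0.003, -1.0]]
contact_force: [0.5, -0.1, -1.3]
opening: 0.0134
grip_force: 60.1
```

carry_out([
  [[0,0,0],0,1],
  [[0,0,0],0,1],
])

```text
t: 12.0
eef_pos: [0.6012, -0.0175, 0.3517]
tool_rot: [[1.0, 0.001, -0.003], [0.001, -1.0, -0.0], [-0.003, 0.0, -1.0]]
contact_force: [-0.7, -0.7, -1.8]
opening: 0.014
grip_force: 60.1
```

```bash
cat >> h.py <<'E'
def heldring(hue,zlo,zhi):
    p,d=snap('top');P=cloud('top',d);h=cv2.cvtColor(p,cv2.COLOR_RGB2HSV)
    m=sum(((h[...,0]>=a)&(h[...,0]<=b)) for a,b in hue).astype(bool)&(h[...,1]>120)&(P[...,2]>zlo)&(P[...,2]<zhi)
    q=P[m];A=np.c_[q[:,:2],np.ones(len(q))];f=np.linalg.lstsq(A,q[:,2],rcond=None)[0]
    print('ring n',len(q),'slope',f[:2].round(3),'zmed',np.median(q[:,2]).round(3),'x',q[:,0].min().round(4),q[:,0].max().round(4),'y',q[:,1].min().round(4),q[:,1].max().round(4),cv2.minEnclosingCircle(q[:,:2].astype(np.float32)))
    s=sensors.get_state();print(s['eef_pos'],s['opening'],s['grip_force']);return p
E
python3 - <<'E'
from h import *
p=heldring([(0,6),(174,180)],.32,.39)
b=p[90:190,180:360];cv2.imwrite('pics/t2.png',cv2.resize(b,None,fx=4,fy=4)[:,:,::-1])
E
```

```text
ring n 10 slope [ 0.102 -0.638] zmed 0.35 x 0.5664 0.579 y 0.065 0.0724 ((0.5726972818374634, 0.06867902725934982), 0.007424319628626108)
[ 0.60128002 -0.01745907  0.3521478 ] 0.013775688840721135 60.13372042275478
```

View pics/t2.png

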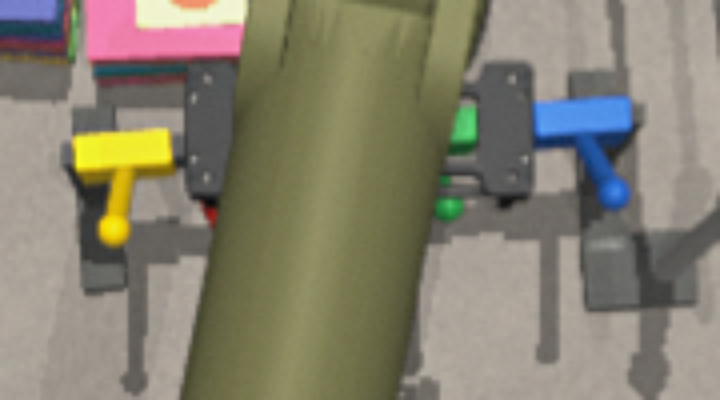

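carry_out([
  [[0.001,0,-0.02],0,1],
  [[0.001,0,-0.04],0,1],
  [[0.001,0,-0.06],0,1],
  [[0.001,0,-0.08],0,1],
  [[0.001,0,-0.1],0,1],
  [[0.001,0,-0.1],0,1],
])

```text
t: 12.65
eef_pos: [0.6008, -0.0168, 0.2504]
tool_rot: [[1.0, 0.001, -0.006], [0.001, -1.0, 0.001], [-0.006, -0.001, -1.0]]
contact_force: [-0.9, 0.5, -1.7]
opening: 0.0138
grip_force: 60.1
```

```bash
python3 - <<'E'
from h import *
s=sensors.get_state();print(s['eef_pos'],s['opening'],s['contact_force'])
p,d=snap('side');b=p[60:220,240:420];cv2.imwrite('pics/s3.png',cv2.resize(b,None,fx=3.5,fy=3.5)[:,:,::-1])
E
```

```text
[ 0.60083305 -0.01679331  0.25038126] 0.013840804305123947 [-0.89771312  0.47610798 -1.73857593]
```

View pics/s3.png

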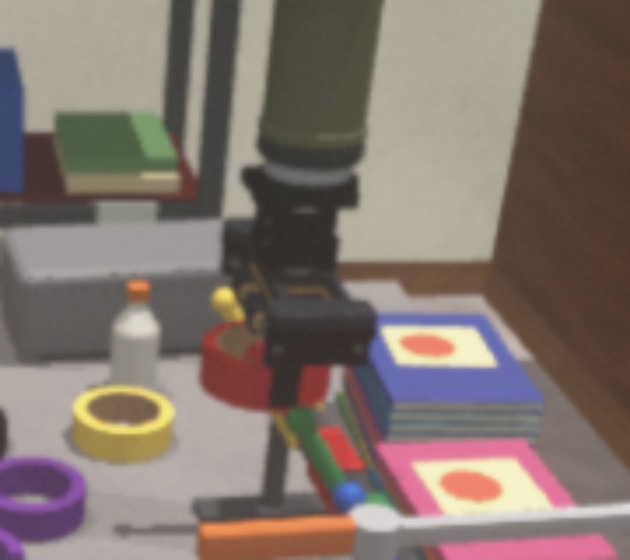

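carry_out([
  [[0,0,-0.01],0,1],
  [[0,0,-0.02],0,1],
  [[0,0,-0.03],0,1],
  [[0,0,-0.03],0,1],
])

```text
t: 13.1
eef_pos: [0.602, -0.0169, 0.2215]
tool_rot: [[1.0, 0.001, -0.003], [0.001, -1.0, 0.0], [-0.003, -0.0, -1.0]]
contact_force: [-1.0, 1.4, -1.9]
opening: 0.0135
grip_force: 60.1
```

carry_out([
  [[0,0,0],0,0.65],
  [[0,0,0],0,0.65],
  [[0,0,0],0,0.65],
  [[0,0,0],0,0.65],
  [[0,0,0],0,0.65],
  [[0,0,0],0,0.65],
  [[0,0,0.03],0,0.65],
  [[0,0,0.07],0,0.65],
  [[0,0,0.11],0,0.65],
  [[0,0,0.15],0,0.6],
  [[-0.04,0.04,0.16],0,0.54],
  [[-0.08,0.08,0.16],0,0.54],
])

```text
t: 14.3
eef_pos: [0.5338, 0.0502, 0.3842]
tool_rot: [[1.0, -0.008, 0.002], [-0.008, -1.0, -0.003], [0.003, 0.003, -1.0]]
contact_force: [-0.3, 2.1, 0.2]
opening: 0.039
grip_force: 0.0
```

```bash
python3 - <<'E'
from h import *
s=sensors.get_state();print(s['eef_pos'],s['opening'],s['contact_force'])
p,d=snap('side');b=p[60:220,240:420];cv2.imwrite('pics/s4.png',cv2.resize(b,None,fx=3.5,fy=3.5)[:,:,::-1])
p,d=snap('top');print(ringc(p,d,'yellow'))
E
```

```text
[0.53379582 0.05023497 0.3842201 ] 0.03901051588385249 [-0.34516021  2.05365821  0.21364505]
[5.307e-01 3.262e-01 5.210e-02 3.530e-02 3.430e+02]
```

View pics/s4.png

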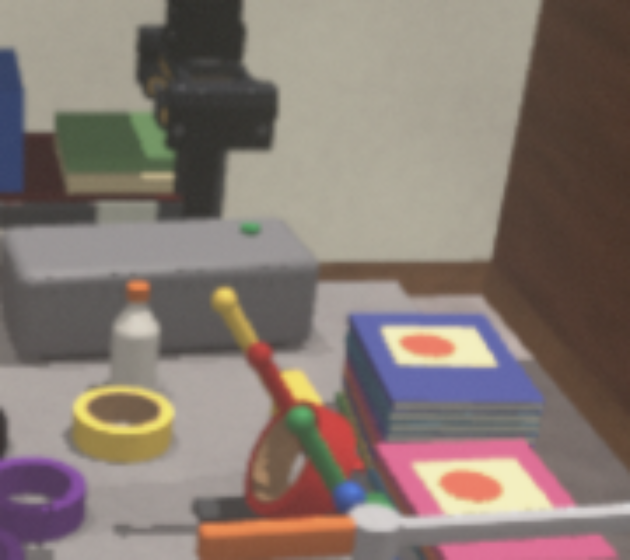

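Red now hangs on its hook against the rail (side crop, ring around (300,460)). Yellow is next; I'll grasp it on its near side.

carry_out([
  [[-0.036,0.05,0],8,0.54],
  [[-0.036,0.1,0],16,0.54],
  [[-0.036,0.15,0],24,0.54],
  [[-0.036,0.2,0],32,0.54],
  [[-0.036,0.25,0],40,0.54],
  [[-0.036,0.263,-0.04],48,0.54],
  [[-0.036,0.263,-0.09],56,0.54],
  [[-0.036,0.263,-0.14],64,0.54],
  [[-0.036,0.263,-0.19],72,0.54],
  [[-0.036,0.263,-0.24],80,0.54],
  [[-0.036,0.263,-0.26],88,0.54],
  [[-0.036,0.263,-0.26],90,0.54],
])

```text
t: 15.6
eef_pos: [0.4943, 0.3144, 0.1184]
tool_rot: [[-0.005, 1.0, -0.006], [1.0, 0.005, -0.006], [-0.006, -0.006, -1.0]]
contact_force: [-0.2, -0.1, 0.1]
opening: 0.0402
grip_force: 0.0
```

carry_out([
  [[0,0,0],0,0.54],
  [[0,0,0],0,0.54],
])

```text
t: 15.8
eef_pos: [0.4974, 0.3161, 0.1233]
tool_rot: [[0.0, 1.0, 0.0], [1.0, -0.0, -0.0], [-0.0, 0.0, -1.0]]
contact_force: [-0.4, 0.0, 0.2]
opening: 0.0398
grip_force: 0.0
```

```bash
python3 - <<'E'
from h import *
s=sensors.get_state();print(s['eef_pos'],s['tool_rot'][:,1],s['opening'])
for n in('side','top'):
    p,d=snap(n);print(ringc(p,d,'yellow',n))
E
```

```text
[0.49736785 0.31612518 0.12328013] [ 9.99999894e-01 -2.10620907e-04  4.10429891e-04] 0.03979351904259332
[ 0.5352  0.3277  0.048   0.0346 20.    ]
[5.770e-01 2.407e-01 1.141e-01 3.510e-02 1.270e+02]
```

```bash
python3 - <<'E'
from h import *
p,d=snap('top');q,e=snap('side')
a=cv2.resize(p[100:240,100:260],None,fx=2.8,fy=2.8);b=cv2.resize(q[90:230,180:340],None,fx=2.8,fy=2.8)
cv2.imwrite('pics/m5.png',cv2.cvtColor(np.hstack([a[:,:400],b[:,:400]]),cv2.COLOR_RGB2BGR))
E
```

```text
(no output)
```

View pics/m5.png

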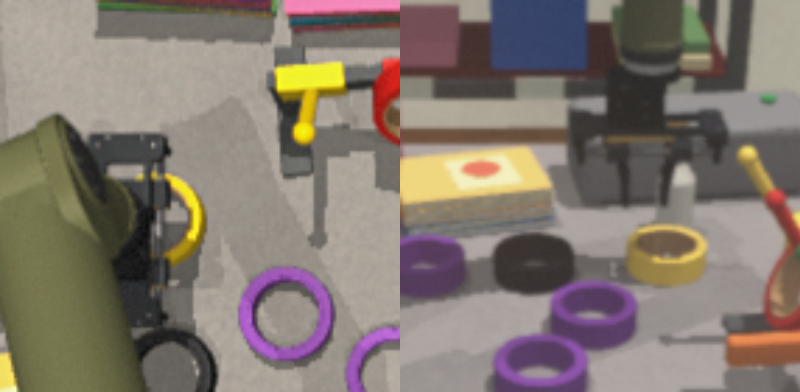

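Yellow hasn't moved (top crop, right edge at (204,220)), so I'll descend.

carry_out([
  [[-0.012,0.01,-0.03],0,0.54],
  [[-0.012,0.01,-0.06],0,0.54],
  [[-0.012,0.01,-0.09],0,0.54],
  [[-0.012,0.01,-0.09],0,0.54],
  [[-0.012,0.01,-0.09],0,1],
  [[-0.012,0.01,-0.09],0,1],
  [[-0.012,0.01,-0.09],0,1],
  [[-0.012,0.01,-0.09],0,1],
  [[-0.012,0.01,-0.09],0,1],
  [[-0.012,0.01,-0.09],0,1],
  [[-0.012,0.01,-0.09],0,1],
  [[-0.012,0.01,-0.09],0,1],
])

```text
t: 17.2
eef_pos: [0.4856, 0.3266, 0.0341]
tool_rot: [[-0.001, 1.0, 0.001], [1.0, 0.001, 0.001], [0.001, 0.001, -1.0]]
contact_force: [-0.8, 0.6, 6.2]
opening: 0.0125
grip_force: 59.9
```

carry_out([
  [[0,0,0.02],0,1],
  [[0,0,0.05],0,1],
  [[0,0,0.09],0,1],
  [[0,0,0.13],0,1],
  [[0,0,0.17],0,1],
  [[0,0,0.21],0,1],
  [[0,0,0.25],0,1],
  [[0,0,0.29],0,1],
  [[0,0,0.32],0,1],
  [[0,0,0.32],0,1],
  [[0,0,0.32],0,1],
])

```text
t: 18.3
eef_pos: [0.4847, 0.3259, 0.3525]
tool_rot: [[-0.001, 1.0, -0.001], [1.0, 0.001, -0.001], [-0.001, -0.001, -1.0]]
contact_force: [0.1, -0.1, -2.0]
opening: 0.0126
grip_force: 59.9
```

carry_out([
  [[0,0,0],-8,1],
  [[0,0,0],-16,1],
  [[0.02,-0.02,0],-24,1],
  [[0.03,-0.04,0],-32,1],
  [[0.04,-0.06,0],-40,1],
  [[0.06,-0.08,0],-48,1],
  [[0.07,-0.1,0],-56,1],
  [[0.09,-0.12,0],-64,1],
  [[0.1,-0.135,0],-72,1],
  [[0.111,-0.144,0],-80,1],
  [[0.111,-0.144,0],-88,1],
  [[0.111,-0.144,0],-90,1],
])

```text
t: 19.5
eef_pos: [0.5952, 0.1811, 0.3502]
tool_rot: [[1.0, -0.005, -0.004], [-0.005, -1.0, -0.002], [-0.004, 0.002, -1.0]]
contact_force: [-0.7, 0.8, -2.1]
opening: 0.0127
grip_force: 59.9
```

carry_out([
  [[0,0,0],0,1],
  [[0,0,0],0,1],
])

```text
t: 19.7
eef_pos: [0.5952, 0.1821, 0.3513]
tool_rot: [[1.0, 0.002, -0.003], [0.002, -1.0, -0.001], [-0.003, 0.001, -1.0]]
contact_force: [0.4, 0.3, -1.6]
opening: 0.0127
grip_force: 59.9
```

```bash
python3 - <<'E'
from h import *
heldring([(22,36)],.31,.39)
q,e=snap('side')
cv2.imwrite('pics/s6.png',cv2.resize(q[50:210,230:390],None,fx=3,fy=3)[:,:,::-1])
E
```

```text
ring n 331 slope [0.163 0.082] zmed 0.352 x 0.5438 0.6474 y 0.0843 0.1885 ((0.5954687595367432, 0.13671281933784485), 0.05270455405116081)
[0.59528735 0.1821626  0.35166909] 0.012553602688741065 59.886098289862275
```

View pics/s6.png

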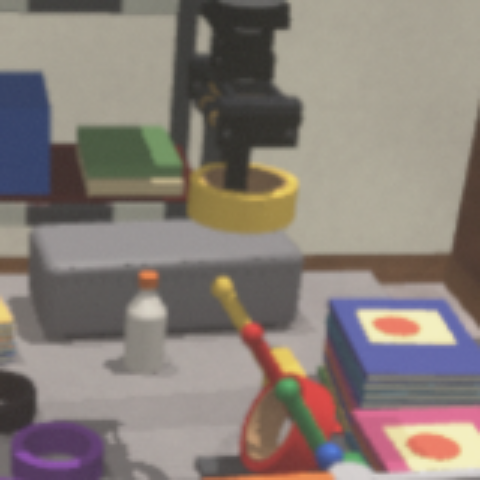

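Yellow is held level with its centre at (0.595, 0.137), right over its hook. I'll lower and release it.

carry_out([
  [[0.001,0,-0.02],0,1],
  [[0.001,0,-0.04],0,1],
  [[0.001,0,-0.06],0,1],
  [[0.001,0,-0.08],0,1],
  [[0.001,0,-0.1],0,1],
  [[0.001,0,-0.11],0,1],
  [[0.001,0,-0.12],0,1],
  [[0.001,0,-0.13],0,1],
  [[0.001,0,-0.13],0,1],
])

```text
t: 20.7
eef_pos: [0.5962, 0.1821, 0.2218]
tool_rot: [[1.0, 0.001, -0.002], [0.001, -1.0, -0.0], [-0.002, 0.0, -1.0]]
contact_force: [-0.6, -0.4, -1.5]
opening: 0.013
grip_force: 59.9
```

carry_out([
  [[0,0,0],0,0.65],
  [[0,0,0],0,0.65],
  [[0,0,0],0,0.65],
  [[0,0,0],0,0.65],
  [[0,0,0],0,0.65],
  [[0,0,0],0,0.65],
  [[0,0,0.03],0,0.65],
  [[0,0,0.07],0,0.65],
  [[0,0,0.11],0,0.65],
  [[0,0,0.15],0,0.6],
  [[-0.04,-0.03,0.16],0,0.54],
  [[-0.08,-0.06,0.16],0,0.54],
])

```text
t: 21.9
eef_pos: [0.5213, 0.1239, 0.385]
tool_rot: [[1.0, -0.002, 0.004], [-0.002, -1.0, -0.006], [0.004, 0.006, -1.0]]
contact_force: [-2.6, -1.0, 2.8]
opening: 0.0388
grip_force: 0.0
```

carry_out([
  [[0,-0.05,0],0,0.54],
  [[0,-0.1,0],0,0.54],
  [[0,-0.15,0],0,0.54],
  [[0,-0.2,0],0,0.54],
  [[0,-0.25,0],0,0.54],
  [[0,-0.3,0],0,0.54],
  [[0,-0.3,0],0,0.54],
  [[0,-0.3,0],0,0.54],
])

```text
t: 22.7
eef_pos: [0.519, -0.1783, 0.3836]
tool_rot: [[1.0, -0.006, -0.0], [-0.006, -1.0, -0.0], [-0.0, 0.0, -1.0]]
contact_force: [0.1, 1.0, 0.5]
opening: 0.0396
grip_force: 0.0
```

```bash
python3 - <<'E'
from h import *
s=sensors.get_state();print(s['t'],s['eef_pos'],s['tool_rot'][:,1],s['opening'])
p,d=snap('top');q,e=snap('side')
a=cv2.resize(p[90:220,150:410],None,fx=3,fy=3);b=cv2.resize(q[90:190,250:450],None,fx=3,fy=3)
im=np.zeros((390,780,3),np.uint8);im[:]=a
cv2.imwrite('pics/t7.png',cv2.resize(im,(600,300))[:,:,::-1])
o=np.vstack([cv2.resize(a,(600,300)),b]);cv2.imwrite('pics/m7.png',cv2.cvtColor(o,cv2.COLOR_RGB2BGR))
E
```

```text
22.7 [ 0.51895152 -0.17832476  0.38357177] [-6.35384489e-03 -9.99979801e-01  1.58895186e-04] 0.039635381646911674
```

View pics/m7.png

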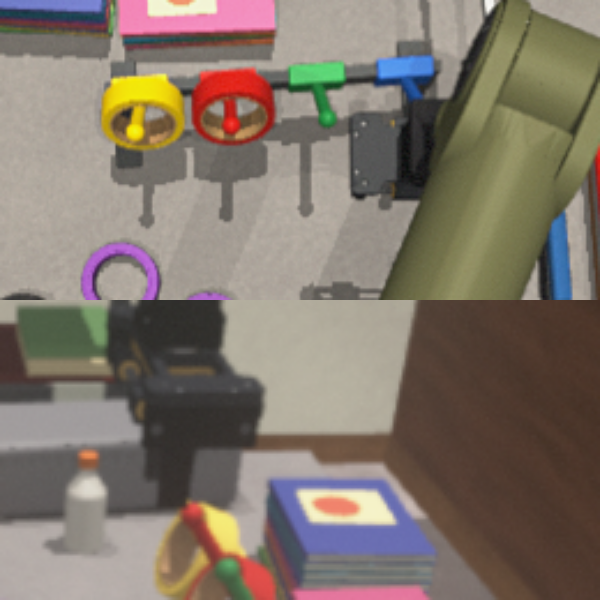

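Both rolls hang on their own hooks: yellow at (140,110) and red at (232,105) in the top crop. Next I'll close the keeper.

carry_out([
  [[0,-0.05,0],0,0.54],
  [[0,-0.098,0],0,0.54],
  [[0,-0.098,0],0,0.54],
  [[0,-0.098,-0.04],0,0.54],
  [[0,-0.098,-0.08],0,0.54],
  [[0,-0.098,-0.111],0,0.54],
  [[0,-0.098,-0.111],0,0.54],
  [[0,-0.098,-0.111],0,1],
  [[0,-0.098,-0.111],0,1],
  [[0,-0.098,-0.111],0,1],
  [[0,-0.098,-0.111],0,1],
  [[0,-0.098,-0.111],0,1],
], newtons=20)

```text
t: 24.0
eef_pos: [0.5209, -0.2773, 0.2745]
tool_rot: [[1.0, -0.001, 0.005], [-0.001, -1.0, -0.007], [0.005, 0.007, -1.0]]
contact_force: [3.6, -8.6, -1.5]
opening: 0.0145
grip_force: 20.1
```

carry_out([
  [[0,0,0],0,1],
  [[0,0,0],0,1],
])

```text
t: 24.2
eef_pos: [0.521, -0.2773, 0.2745]
tool_rot: [[1.0, -0.001, 0.005], [-0.001, -1.0, -0.007], [0.005, 0.007, -1.0]]
contact_force: [3.6, -7.8, -1.4]
opening: 0.0148
grip_force: 20.1
```

carry_out([
  [[0.001,-0.011,0],8,1],
  [[0.003,-0.022,0],16,1],
  [[0.007,-0.032,0],24,1],
  [[0.012,-0.042,0],32,1],
  [[0.019,-0.051,0],40,1],
  [[0.026,-0.059,0],48,1],
  [[0.035,-0.065,0],56,1],
  [[0.044,-0.071,0],64,1],
  [[0.055,-0.075,0],72,1],
  [[0.066,-0.077,0],80,1],
  [[0.077,-0.078,0],88,1],
  [[0.08,-0.078,0],90,1],
])

```text
t: 25.4
eef_pos: [0.6012, -0.3505, 0.2745]
tool_rot: [[-0.006, 1.0, 0.001], [1.0, 0.006, 0.0], [0.0, 0.001, -1.0]]
contact_force: [-4.5, 3.3, 6.0]
opening: 0.0139
grip_force: 20.0
```

carry_out([
  [[0.001,0,0],0,1],
  [[0.001,0,0],0,1],
  [[0.001,0,0],0,1],
])

```text
t: 25.7
eef_pos: [0.6013, -0.3506, 0.2745]
tool_rot: [[-0.002, 1.0, 0.001], [1.0, 0.002, 0.001], [0.001, 0.001, -1.0]]
contact_force: [-2.9, 3.0, 6.0]
opening: 0.0138
grip_force: 20.0
```

carry_out([
  [[0,0,0],0,0.4],
  [[0,0,0],0,0.4],
  [[0,0,0],0,0.4],
  [[0,0,0],0,0.4],
  [[0,0,0],0,0.4],
  [[0,0,0.04],0,0.4],
  [[0,0,0.08],0,0.4],
  [[0,0,0.12],0,0.4],
  [[-0.04,0,0.12],0,0.4],
  [[-0.09,0,0.12],0,0.4],
  [[-0.12,0,0.12],0,0.4],
  [[-0.12,0,0.12],0,0.4],
])

```text
t: 26.9
eef_pos: [0.476, -0.3538, 0.3941]
tool_rot: [[0.006, 1.0, 0.002], [1.0, -0.006, 0.001], [0.001, 0.002, -1.0]]
contact_force: [-0.1, -0.2, 0.4]
opening: 0.0519
grip_force: 0.0
```

```bash
python3 - <<'E'
from h import *
p,d=snap('top');b=cv2.resize(p,(800,600));cv2.imwrite('pics/top8.png',b[:,:,::-1])
E
```

```text
(no output)
```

View pics/top8.png

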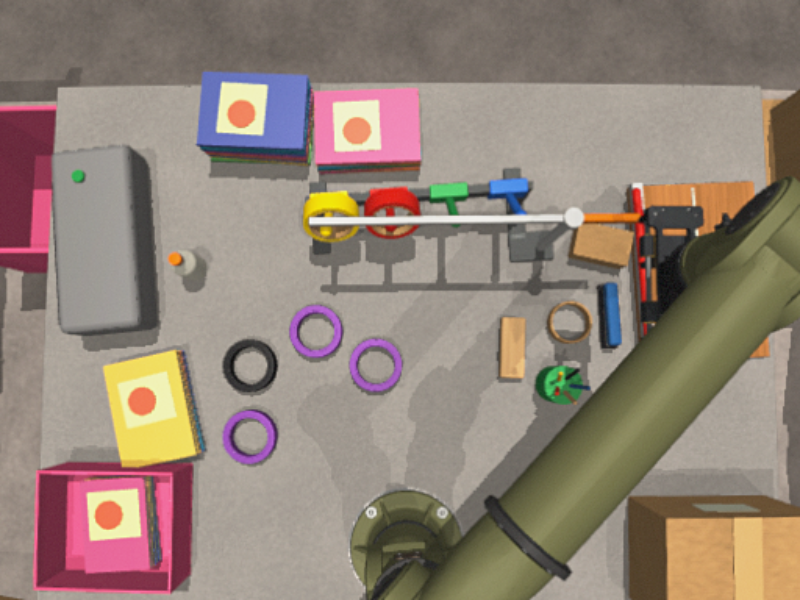

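The keeper is closed: the bar end is at (312,221), about 1° from where it started. Both rolls hang, and the bystanders haven't moved.

```bash
python3 -c "
from plant import job
print(job.finish_job())"
```

```text
the job is handed in; nothing more can be done
None
```

I opened the keeper, hung the red and yellow rolls (the only two present) on their own hooks, closed the keeper again and handed the job in; the hand-in gave no verdict.

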